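Clip an out-of-service tag onto a lock-out eye

TASK

Tag the rig out of service: lift the snap hook with its white tag from the holder, feel for the eye, whose rod sticks out a different length each time, press the hook's sprung gate onto the near side of its ring until it snaps round, and leave it hanging upright with the gate shut. Be gentle: at most about 18 N between hook and stand, and leave the dropper bottle, petri dish and tape roll alone.

Things in the scene. Friction and masses are not known exactly. Their poses are not given: they have to be found in the camera images.
- hook_grip (a point): Centre of the black grip tab on top of the loose snap hook, 140 mm above the hook's underside. Tab 22 (x) x 10 (y, grasp this) x 44 mm (z). The hook (0.14 kg, 160 mm tall) is flat in its own x-z plane and stands upright in the holder. z is up along the hook, x points to its gate side.
- hook_seat (a point): Point of the hook 105 mm above its underside, x = 0, 35 mm straight below hook_grip, same axes: where the centre of an 8 mm bar lies when the hook hangs on it. A bar that enters at height 80 to 86 mm and has pushed the gate to its stop is about 6 mm past the nose; lowering the hook about 23 mm then slides the bar off the gate's tip into the arch, and the gate snaps shut.
- rod_clamp (a point): Point on the axis of the stand's level eye rod, mid post, 160 mm above the bench. z up; -x runs along the rod to its ring, roughly towards the robot. The middle of the bar at the ring's near side (hook it there) is 75 to 125 mm from here along -x: not measured, differs at each start, must be felt or seen. The rod is clamped fast and stiff.
- eye_stand: The fixed stand with all its parts; origin at the bench under mid post, axes as rod_clamp. The ring lies level on the rod's near end: 8 mm round steel bar, hole 28 mm, outside 44 mm. Post 18 mm thick, top 18 mm above the rod's axis; up to 70 mm of rod behind the post. Base plate 100 x 90 x 10 mm.
- snap_hook: Origin mid underside. Heights: tag 0-50 mm, 40 (x) x 6; loop of 8 mm round steel, inside 57 to 109 (arch), inside x -10 to +10; tab 116-160. Side x = +14: nose (bar, round end down at 91), below it the sprung gate, a 5 mm rod hinged at 60, tip 89.5. It turns inward (to -x) up to a hard stop at 0.85 rad; at height 82 it takes 2 N to start, 4 N at the stop, and springs shut by itself.
- tag_holder: Fixed grey block 85 (x) x 55 (y) x 35 mm (z), origin at the middle of its underside; the slot in its top (43 x 7.5 mm, long way along x, 30 mm deep, floor 5 mm above the bench) holds the tag. The hook stands in it with its x along the holder's x.
- dropper_2: Bystander: dropper bottle with green cap, 26 mm wide, 70 mm tall, standing loose on the bench between holder and stand.
- petri_0: Bystander: petri dish, 59 mm wide, 13 mm high, loose.
- tape_roll: Bystander: roll of tape, 72 mm wide, 19 mm high, loose.

How it is judged:
On the way, in this order (a step that is already met when the one before it is completed fails the run):
1. the hook is lifted clear of the holder (z of snap_hook in the frame of tag_holder above 0.045 m and contact force between snap_hook and the fingers above 1 N), for 0.1 s.
2. the hook, held, is pressed gate first against the eye (contact force between snap_hook and the fingers above 1 N and contact force between snap_hook and eye_stand above 1.5 N and z of hook_seat in the frame of rod_clamp between 0.012 and 0.045 m), for 0.1 s.
At the end, for the whole second after the job is handed in: The hook hangs at rest (under 0.05 m/s) by its arch on the ring, carried by the stand: hook_seat 10 mm below to 7 mm above the rod (the ring is then above the gate's tip and the gate is shut), 45 to 140 mm before the post, within 25 mm of the rod's line, hook within 0.35 rad of upright (z of hook_seat in the frame of rod_clamp between -0.01 and 0.007 m and x of hook_seat in the frame of rod_clamp between -0.14 and -0.045 m and y of hook_seat in the frame of rod_clamp between -0.025 and 0.025 m and angle between snap_hook's own z axis and vertical below 0.35 rad and contact force between snap_hook and eye_stand above 0.4 N and linear speed of snap_hook below 0.05 m/s); the robot touches nothing.
It fails at once if more than 18 N between the hook and the stand (contact force between snap_hook and eye_stand above 18 N).
It fails at once if bystander dropper_2 moved more than 30 mm (distance of dropper_2 from where it was at the start of the episode above 0.03 m).
It fails at once if bystander petri_0 moved more than 30 mm (distance of petri_0 from where it was at the start of the episode above 0.03 m).
It fails at once if bystander tape_roll moved more than 30 mm (distance of tape_roll from where it was at the start of the episode above 0.03 m).
It also fails if it takes over 58 s, if anything falls off the work surface, if the arm or the gripper's body presses on something with over 40 N, if the wrist force passes 120 N, or if a joint passes its speed limit or range.

ROBOT

A 6-joint arm with a two-finger parallel gripper is mounted at the origin on a cart in front of the work surface, level with it; the furniture and walls round the work are solid. World frame = base frame: x ahead of the robot, y to its left, z up, the work surface at z = 0. Lengths are in m, angles in rad, forces in N, time in s.
With the tool pointing down it reaches from about 0.35 to 0.95 m from the base axis. Payload 17.4 kg.
Tool frame: the origin (TCP) lies midway between the tips of the shut fingers; the grasp point (between the pads) lies 19 mm behind it (r.grasp_offset is the distance from the TCP to the grasp point, in m); z points along the fingers, y is the line along which they close (so a half turn about z gives the same grasp; the last joint's range is limited). The gripper opens to 93 mm and grips with 3 to 60 N. Pads are 15 mm wide; open, the fingers measure 128 mm over their backs; the gripper's body (75 mm by 188 mm) begins 65 mm behind the grasp point.
Start: joints at [1.202, 0.116, 1.442, -0, 1.584, -0.038], TCP at [0.219, 0.638, 0.196] pointing down, gripper open.
Joint ranges: [-2.83, 2.83], [-0.83, 2.19], [0.07, 2.5], [-1.14, 4.28], [0.01, 3], [-2.97, 2.97]. Speed limits (rad/s): [1.89, 1.89, 2.22, 3.14, 3.14, 3.14].

INTERFACE

Orientations are given as a unit quaternion [w, x, y, z].
In Python, from bench import r gives the robot as it stands.
- The arm moves only by the tool move_arm, never from a script. Its argument "motion" is a list of rows, each a list of 5 numbers: the shift along the tool's x, y, z in mm, then the turn about the tool's z in rad, then the opening, from 0 (shut) to 1 (fully open). A call has 1 to 8 rows; each row is the pose to reach, as a shift and turn from the pose commanded when the call began, along the tool's axes at that moment; what a row does not reach only later rows make up. A row lasts 1/10 s, in which the tool goes at most 50 mm and 8.59 degrees, less where a joint would pass 70% of its speed; a pose out of reach is approached as far as the arm can. A call with a gripper value outside its range is refused whole. The fingers move at their own pace and stop on an object; "newtons" is the grip in N (left out, the last holds). Time passes only in rows, so rows that repeat a pose let the fingers close. It gives the time, the measured TCP pose, the force, the opening and the grip force at its end, in the units of the state.
- r.state(): the state, without advancing time (a new reading comes with each control period).
- r.camera(name): name is "scene" or "top" or "wrist"; returns the picture (480x640x3 uint8, red, green, blue); there is no depth.
- r.camera_model(name): a dict with "vfov" (degrees; the focal length in pixels is half the picture's height over the tangent of half this angle, whatever the lens; pixels are square), "cx", "cy" (the principal point, pixels), "R" (3x3) and "t" (3): a world point X has camera coordinates R X + t; the wrist camera has in their place "tool_from_camera" (4x4, takes a point from camera to tool coordinates, whose origin is the TCP and whose axes are the flange's). Camera axes: x right, y down, z forward; pixel columns grow to the right and rows downward; lengths in m; the calibration is good to about 2 mm. A picture is of the moment at which its call begins: read the wrist's pose just before it. camera_model takes no time and is no camera call.
- r.sign_off(): hands the job in; it is judged then, once.
The state is a dict: "clock": time; "qpos": joint angles; "joint_vel": joint speeds; "joint_torque": joint torques, N m; "ee_pos": TCP position; "eef_rot": TCP orientation; "contact_force": force on the tool from outside, world axes, zero at the start; "ft_torque": the same for the moment, N m; "width": finger opening in m; "grasp_force": force on a finger pad.
Only numpy, scipy, OpenCV 4.12 (cv2) and the standard library are available. Lean on these libraries where they do the work, as an engineer would, in place of code of your own. Each camera call takes 0.05 s, during which the arm holds its last target. There are 200 camera calls.

## Working session

There is one attempt and no reset: what is moved stays moved. The work goes in short steps, Python scripts to look and compute and a tool call to move; the robot and the scene stay as the last step left them, time stands still between calls to the robot, and variables do not carry over. Pictures are saved under pics/ and viewed, at most 10 in all, crops included, and the job is handed in when it is done.

Besides the shell and the picture viewer there is one more tool, called after "Call:" by a JSON object that holds its "method" and its "body". move_arm: Moves the arm, as the interface text tells. Its arguments: {"type":"object","properties":{"motion":{"type":"array"},"newtons":{"type":"number"}},"required":["motion"]}

```bash
mkdir -p pics; cat > h.py <<'E'
import numpy as np, cv2
from bench import r
from scipy.spatial.transform import Rotation as R_
def shot(n,f):
    s=r.state(); im=r.camera(n); cv2.imwrite(f'pics/{f}.png',im[:,:,::-1]); return s,im
def cam(n,s=None):
    m=r.camera_model(n); f=240/np.tan(np.radians(m['vfov'])/2)
    if n=='wrist':
        q=s['eef_rot']; Rt=R_.from_quat([q[1],q[2],q[3],q[0]]).as_matrix()
        T=np.array(m['tool_from_camera']); Rw=Rt@T[:3,:3]; o=Rt@T[:3,3]+np.array(s['ee_pos'])
    else:
        Rw=np.array(m['R']).T; o=-Rw@np.array(m['t'])
    return f,m['cx'],m['cy'],Rw,o
def ray(c,u,v):
    f,cx,cy,Rw,o=c; d=Rw@np.array([(u-cx)/f,(v-cy)/f,1]); return o,d/np.linalg.norm(d)
def onz(c,u,v,z):
    o,d=ray(c,u,v); return o+d*(z-o[2])/d[2]
def proj(c,X):
    f,cx,cy,Rw,o=c; p=Rw.T@(np.array(X)-o); return cx+f*p[0]/p[2],cy+f*p[1]/p[2]
def tri(c1,p1,c2,p2):
    o1,d1=ray(c1,*p1);o2,d2=ray(c2,*p2)
    a=np.linalg.lstsq(np.c_[d1,-d2],o2-o1,rcond=None)[0]
    A=o1+a[0]*d1;B=o2+a[1]*d2; return (A+B)/2,np.linalg.norm(A-B)
E
python3 - <<'E'
from h import *
for n in('scene','top','wrist'):
    s,im=shot(n,n+'0'); c=cam(n,s); print(n,c[0],c[4].round(3),c[3].round(2).tolist())
print(s)
E
```

```text
scene 590.4510784686188 [ 0.044 -0.492  0.706] [[0.67, -0.46, 0.58], [-0.74, -0.41, 0.53], [-0.01, -0.79, -0.62]]
top 619.2815286354422 [0.476 0.017 1.251] [[0.02, -1.0, 0.09], [-1.0, -0.02, 0.02], [-0.01, -0.09, -1.0]]
wrist 375.6859515958428 [0.152 0.662 0.384] [[0.33, 0.91, 0.25], [0.95, -0.31, -0.08], [0.0, 0.26, -0.97]]
{'clock': 0.1, 'qpos': array([ 1.20221946e+00,  1.16459999e-01,  1.44214805e+00, -2.69864599e-07,
        1.58397458e+00, -3.78164644e-02]), 'joint_vel': array([-0.00138058, -0.00038667,  0.00020127, -0.00115065,  0.00141969,
        0.00056803]), 'joint_torque': array([ 1.86668389e-03, -7.22897530e+01, -6.23870516e+01,  7.80850346e-02,
        2.27167265e-02, -3.65908852e-05]), 'ee_pos': array([0.2191695 , 0.63823957, 0.19559549]), 'eef_rot': array([-9.97567259e-05,  1.64627339e-01,  9.86355714e-01, -4.84829991e-04]), 'contact_force': array([0.69498174, 0.11734296, 0.0696212 ]), 'ft_torque': array([ 0.01059144, -0.02500789,  0.02045596]), 'grasp_force': 0.0, 'width': 0.09316272878723317}
```

View pics/scene0.png

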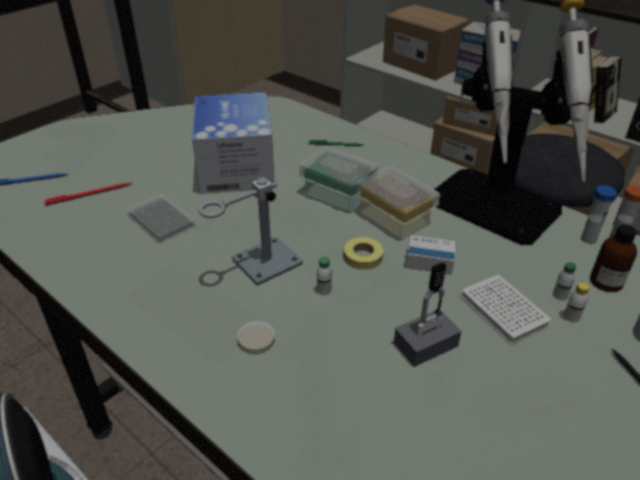

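View pics/top0.png

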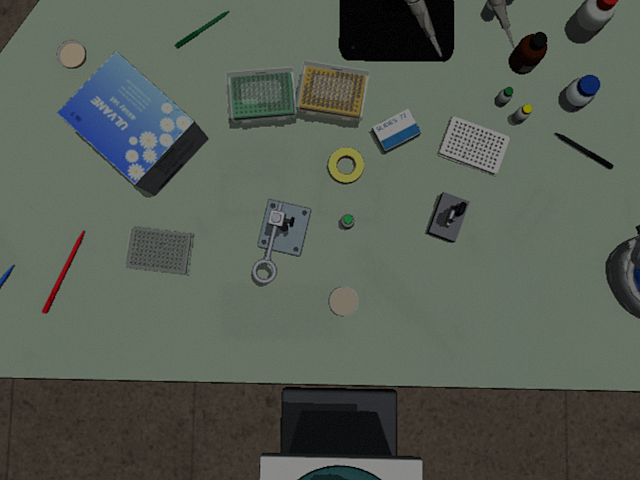

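The scene view shows the stand (post top ≈(264,187), ring ≈(211,209)) and the holder ≈(428,335) with the hook's tab ≈(437,278). In the top view the ring is at (264,271), the post at (278,218) and the holder at (448,217). I'll zoom in on both.

```bash
python3 - <<'E'
from h import *
t=cv2.imread('pics/top0.png');s=cv2.imread('pics/scene0.png')
def z(im,u,v,w,h): return cv2.resize(im[v:v+h,u:u+w],(400,300),interpolation=cv2.INTER_CUBIC)
a=np.vstack([np.hstack([z(t,240,190,128,96),z(t,410,180,80,60)]),np.hstack([z(s,190,165,128,96),z(s,380,260,120,90)])])
cv2.imwrite('pics/z0.png',np.clip(a*1.5,0,255).astype('uint8'))
E
```

```text
(no output)
```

View pics/z0.png

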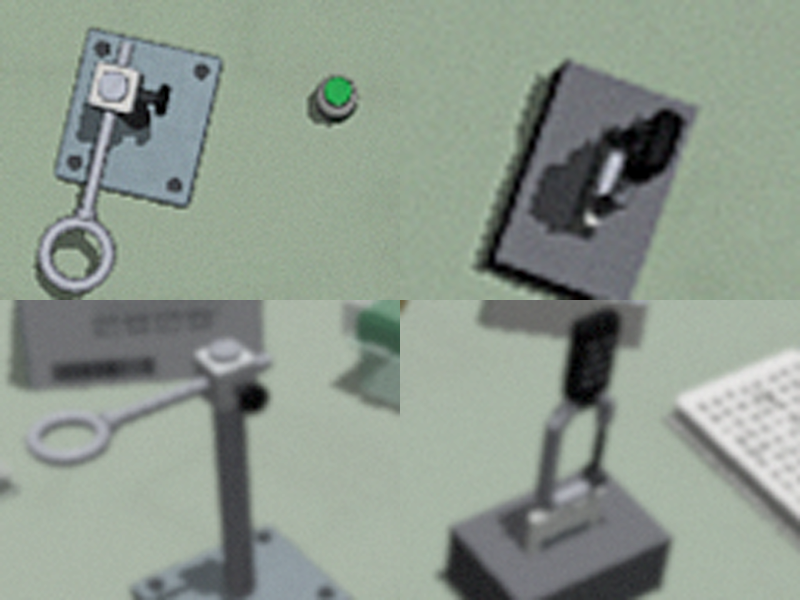

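The crops show the gate (thin dark rod) on the far side, so hook +x points away from the robot, as the rod's +x does. The holder's top centre is ≈(449.6,216.4) in the top view, the ring's centre ≈(264.6,271.6).

```bash
python3 - <<'E'
from h import *
T=cam('top');S=cam('scene')
tc=[(443.6,192),(469.6,201),(456,240),(429.5,233)]
P=np.array([onz(T,*p,.035) for p in tc]);print(P.round(3),P.mean(0)); print([np.linalg.norm(P[i]-P[i-1]).round(4) for i in range(4)])
print('tab',tri(T,(461.6,208),S,(437.6,278)))
sc=lambda x,y:(190+x/3.125,165+(y-300)/3.125)
ring=(264.6,271.6);print('ring',tri(T,ring,S,sc(69,437)),onz(T,*ring,.16))
cl=(276.8,217.8);print('clamp',tri(T,cl,S,sc(228,350)),onz(T,*cl,.178))
a,b=onz(T,*ring,.16),onz(T,240+126/3.125,190+42/3.125,.16);d=b-a;print('rod yaw',np.degrees(np.arctan2(d[1],d[0])),'holder yaw',[np.degrees(np.arctan2(v[1],v[0])) for v in(P[0]-P[3],P[1]-P[2])])
s=r.state();q=s['eef_rot'];print(R_.from_quat([q[1],q[2],q[3],q[0]]).as_matrix().round(3))
for p,z in(((345,165),.019),((343,302),.013),((348,221),.07)):print(onz(T,*p,z))
E
```

```text
[[ 0.674 -0.194  0.035]
 [ 0.657 -0.245  0.035]
 [ 0.579 -0.218  0.035]
 [ 0.592 -0.166  0.035]] [ 0.62512907 -0.20590234  0.035     ]
[np.float64(0.0865), np.float64(0.054), np.float64(0.0822), np.float64(0.0535)]
tab (array([ 0.62740481, -0.20744908,  0.13979198]), np.float64(0.0016602466642164962))
ring (array([0.50724824, 0.14122591, 0.16007137]), np.float64(0.0023763779301670947)) [0.50631945 0.14197493 0.16      ]
clamp (array([0.60132939, 0.12040877, 0.17600633]), np.float64(0.0030710859125683606)) [0.59994622 0.12123042 0.178     ]
rod yaw -11.435145388459954 holder yaw [np.float64(-18.56673399070614), np.float64(-19.015514172787125)]
[[-0.946  0.325 -0.   ]
 [ 0.325  0.946 -0.001]
 [ 0.    -0.001 -1.   ]]
[0.72793835 0.00182275 0.019     ]
[0.45307748 0.0012403  0.013     ]
[ 0.60865828 -0.00507482  0.07      ]
```

Call:
{"method": "move_arm", "body": {"motion": [[0,0,-50,0,1],[-50,-50,-104,0,1],[-100,-100,-104,0,1],[-130,-130,-104,0,1],[-165,-165,-104,0,1],[-200,-200,-104,0,1],[-235,-235,-104,0,1],[-270,-270,-104,0,1]]}}

```text
clock: 0.95
ee_pos: [0.3679, 0.333, 0.3]
eef_rot: [0.0, 0.164, 0.986, 0.0]
contact_force: [0.8, 1.2, 0.2]
width: 0.093
grasp_force: 0.0
```

Call:
{"method": "move_arm", "body": {"motion": [[-35,-35,0,0,1],[-70,-70,0,0,1],[-105,-105,0,0,1],[-140,-140,0,0,1],[-175,-175,0,0,1],[-210,-210,0,0,1],[-245,-245,0,0,1],[-280,-280,0,0,1]]}}

```text
clock: 1.75
ee_pos: [0.5419, -0.0231, 0.2999]
eef_rot: [0.0, 0.165, 0.986, 0.0]
contact_force: [0.5, 0.3, 0.6]
width: 0.0929
grasp_force: 0.0
```

Call:
{"method": "move_arm", "body": {"motion": [[-35,-35,0,0,1],[-70,-70,0,0,1],[-105,-105,20,0,1],[-111,-117,40,0,1],[-111,-117,40,0,1],[-111,-117,40,0,1]]}}

```text
clock: 2.35
ee_pos: [0.6082, -0.1674, 0.2599]
eef_rot: [-0.0, 0.165, 0.986, 0.0]
contact_force: [0.6, 0.5, 0.7]
width: 0.0928
grasp_force: 0.0
```

```bash
python3 - <<'E'
from h import *
s,im=shot('wrist','w1');print(s['clock'],s['ee_pos'],s['eef_rot'],s['contact_force'])
c=cam('wrist',s);print(c[4],[proj(c,(.627,-.207,z)) for z in(.145,.167,.035)])
E
```

```text
2.35 [ 0.60823379 -0.16738901  0.25992771] [-4.61820892e-04  1.64893032e-01  9.86311333e-01  1.70916967e-04] [0.62895661 0.48171425 0.66166229]
[ 0.54068889 -0.14336856  0.44804674] [(np.float64(283.65384995089795), np.float64(263.3709816415834)), (np.float64(280.97018733761865), np.float64(272.2654738921425)), (np.float64(293.0515033710668), np.float64(232.2242364786393))]
```

View pics/w1.png

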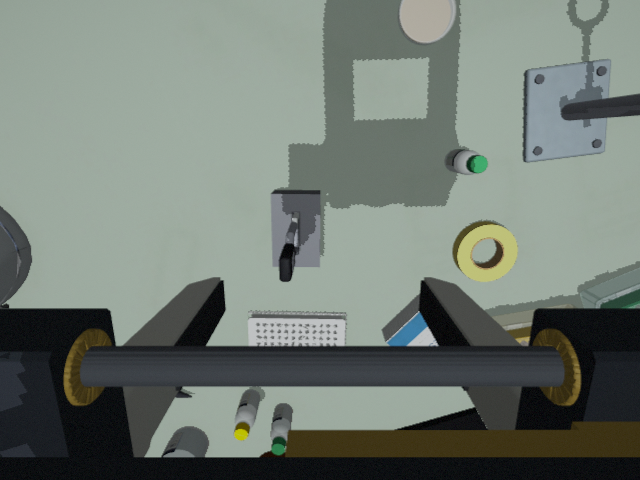

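The wrist view shows the holder square to the tool and the black tab around (287,262), a few pixels off the prediction. I'll measure its position and the holder's angle.

```bash
python3 - <<'E'
from h import *
im=cv2.imread('pics/w1.png')
s=r.state();c=cam('wrist',s)
g=im.max(2)
m=(g[225:290,265:320]<45)
for v in range(235,290,4):
    x=np.where(g[v,268:312]<60)[0]; print(v,(x.min()+268,x.max()+268) if len(x) else None,end=' ')
h=cv2.inRange(im,(60,60,60),(135,125,125))[195:262,262:330]
for v in range(200,262,12):
    row=im[v,262:330].astype(int);sat=row.max(1)-row.min(1); print(v,[int(k)+262 for k in np.where(np.abs(np.diff(row[:,1]))>25)[0]])
q=s['eef_rot'];Rt=R_.from_quat([q[1],q[2],q[3],q[0]]).as_matrix()
for p,z in(((286.5,275),.167),((287,262),.145)):
    X=onz(c,*p,z); print(X,1000*Rt.T@(X-s['ee_pos']))
for p in((272,191),(320,191),(272,266),(320,266)):print(onz(c,*p,.035))
E
```

```text
235 None 239 None 243 (np.int64(286), np.int64(287)) 247 (np.int64(284), np.int64(298)) 251 (np.int64(282), np.int64(296)) 255 (np.int64(281), np.int64(294)) 259 (np.int64(280), np.int64(294)) 263 (np.int64(280), np.int64(294)) 267 (np.int64(280), np.int64(291)) 271 (np.int64(280), np.int64(291)) 275 (np.int64(280), np.int64(291)) 279 (np.int64(280), np.int64(290)) 283 None 287 None 200 [281]
212 [284, 323]
224 [289, 314, 324]
236 [293, 294, 296, 297, 308, 323]
248 [282, 283, 298, 299, 324]
260 [277, 278, 291, 294, 319]
[ 0.63133674 -0.2034923   0.167     ] [-33.44738392 -27.15400407  94.00980086]
[ 0.62751812 -0.20371498  0.145     ] [-29.89151363 -28.60856461 116.00687973]
[ 0.57628551 -0.21265973  0.035     ]
[ 0.59351304 -0.16260955  0.035     ]
[ 0.65789252 -0.24393098  0.035     ]
[ 0.67608335 -0.19112862  0.035     ]
```

Call:
{"method": "move_arm", "body": {"motion": [[-28,-27.5,0,0,1],[-28,-27.5,10,0,1],[-28,-27.5,55,0,1],[-28,-27.5,100,0,1],[-28,-27.5,134,0,1],[-28,-27.5,134,0,1]]}}

```text
clock: 3.0
ee_pos: [0.6242, -0.2008, 0.122]
eef_rot: [-0.003, 0.164, 0.986, 0.001]
contact_force: [-0.6, 0.3, -0.6]
width: 0.0932
grasp_force: 0.0
```

Call:
{"method": "move_arm", "body": {"motion": [[0,0,0,0,0],[0,0,0,0,0],[0,0,0,0,0],[0,0,0,0,0],[0,0,0,0,0],[0,0,0,0,0],[0,0,0,0,0],[0,0,0,0,0]], "newtons": 60}}

```text
clock: 3.8
ee_pos: [0.626, -0.2028, 0.1259]
eef_rot: [-0.0, 0.165, 0.986, 0.0]
contact_force: [-0.5, -1.1, 0.2]
width: 0.0338
grasp_force: 0.0
```

Call:
{"method": "move_arm", "body": {"motion": [[0,0,0,0,0],[0,0,0,0,0],[0,0,0,0,0],[0,0,0,0,0],[0,0,0,0,0],[0,0,0,0,0],[0,0,0,0,0]]}}

```text
clock: 4.5
ee_pos: [0.626, -0.2028, 0.1259]
eef_rot: [-0.0, 0.165, 0.986, -0.0]
contact_force: [-0.9, -0.8, 0.2]
width: 0.0096
grasp_force: 60.0
```

Call:
{"method": "move_arm", "body": {"motion": [[0,0,-10,0,0],[0,0,-25,0,0],[0,0,-45,0,0],[0,0,-70,0,0],[0,0,-95,0,0],[0,0,-120,0,0],[0,0,-120,0,0],[0,0,-120,0,0]]}}

```text
clock: 5.3
ee_pos: [0.6262, -0.2027, 0.2466]
eef_rot: [0.001, 0.165, 0.986, -0.0]
contact_force: [-0.5, 0.2, -3.0]
width: 0.0096
grasp_force: 60.0
```

```bash
python3 - <<'E'
from h import *
s,im=shot('scene','s2');s,w=shot('wrist','w2');print(s['clock'],s['ee_pos'],s['grasp_force'])
c=cam('scene');p=proj(c,s['ee_pos']);u,v=map(int,p);print(p)
z=cv2.resize(im[max(v-40,0):v+110,u-75:u+75],(600,600),interpolation=cv2.INTER_CUBIC)
cv2.imwrite('pics/s2z.png',np.clip(z[:,:,::-1]*1.4,0,255))
E
```

```text
5.35 [ 0.62588954 -0.20258739  0.24537945] 59.96677815914154
(np.float64(444.6372288554652), np.float64(217.08386619322903))[ WARN:0@2.513] global loadsave.cpp:1063 imwrite_ Unsupported depth image for selected encoder is fallbacked to CV_8U.
```

View pics/s2z.png

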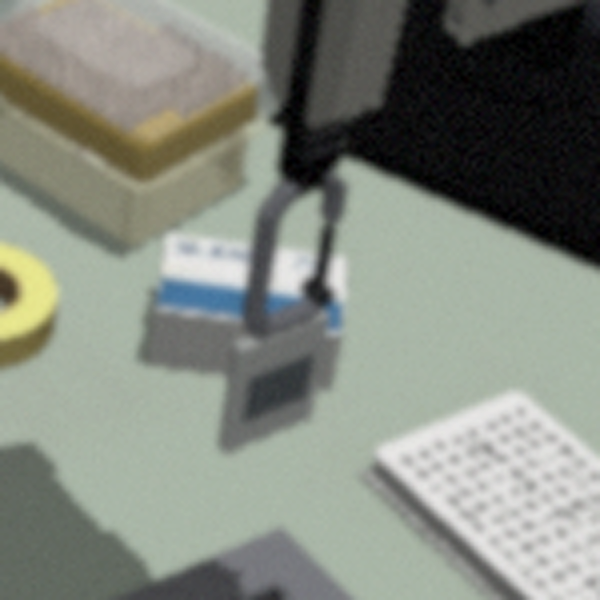

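The hook hangs upright from the fingers, gate to the right (away from the robot). Now I'll carry it to about 60 mm before the ring and turn it into line with the rod.

Call:
{"method": "move_arm", "body": {"motion": [[30,5,0,0,0],[70,20,0,-0.02,0],[105,45,0,-0.04,0],[140,70,0,-0.06,0],[170,100,0,-0.08,0],[200,130,0,-0.1,0],[225,160,0,-0.12,0],[250,190,0,-0.12,0]]}}

```text
clock: 6.2
ee_pos: [0.45, 0.0594, 0.245]
eef_rot: [-0.001, 0.105, 0.994, -0.0]
contact_force: [0.3, 0.5, -2.0]
width: 0.0095
grasp_force: 60.0
```

```bash
cat > go.py <<'E'
import sys
from h import *
s=r.state();q=s['eef_rot'];Rt=R_.from_quat([q[1],q[2],q[3],q[0]]).as_matrix()
X=np.array(eval(sys.argv[1]));print(s['clock'],s['ee_pos'].round(4),s['contact_force'].round(2),'tool yaw',np.degrees(np.arctan2(Rt[1,0],Rt[0,0])).round(2),'shift mm',(1000*Rt.T@(X-s['ee_pos'])).round(1))
E
python3 go.py .431,.158,.246
```

```text
6.2 [0.45   0.0594 0.245 ] [ 0.28  0.45 -1.99] tool yaw 167.95 shift mm [39.2 92.5 -1. ]
```

Call:
{"method": "move_arm", "body": {"motion": [[20,30,0,0,0],[39,60,0,0,0],[39,92,0,0,0],[39,92,15,0,0],[39,92,35,0,0],[39,92,48,0,0],[39,92,48,0,0],[39,92,48,0,0]]}}

```text
clock: 7.0
ee_pos: [0.4324, 0.1559, 0.198]
eef_rot: [-0.0, 0.106, 0.994, -0.0]
contact_force: [-0.0, 0.6, -0.6]
width: 0.0094
grasp_force: 60.0
```

```bash
python3 go.py .4695,.1495,.198; python3 - <<'E'
from h import *
s,t=shot('top','t3');s,im=shot('scene','s3');s,w=shot('wrist','w3')
z=lambda i,u,v,ww,hh:cv2.resize(i[v:v+hh,u:u+ww],(400,300),interpolation=cv2.INTER_CUBIC)
a=np.vstack([np.hstack([z(t,200,190,160,120),z(im,150,130,160,120)]),np.hstack([z(w,0,0,640,480),z(w,220,120,240,180)])])
cv2.imwrite('pics/z3.png',np.clip(a[:,:,::-1]*1.3,0,255).astype('uint8'))
E
```

```text
7.0 [0.4324 0.1559 0.198 ] [-0.04  0.62 -0.59] tool yaw 167.89 shift mm [-37.6   1.6   0. ]
```

View pics/z3.png

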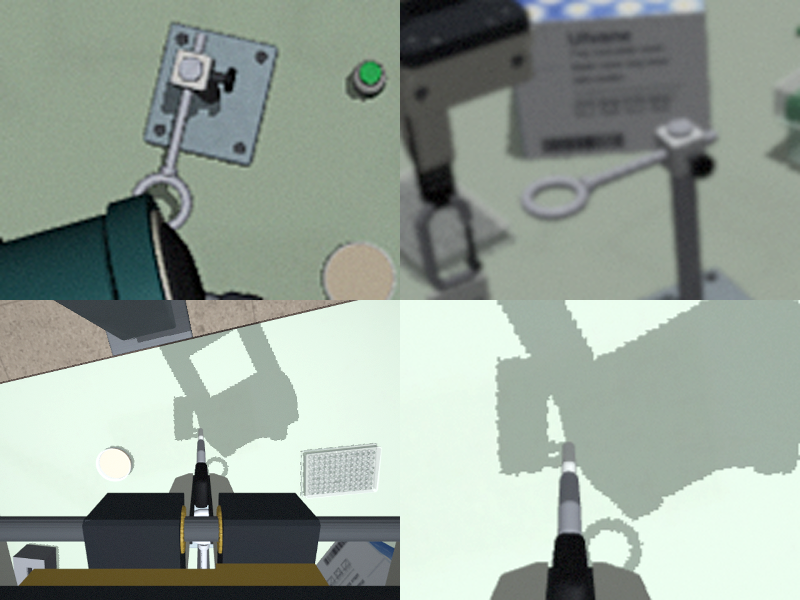

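Call:
{"method": "move_arm", "body": {"motion": [[-8,1.5,0,0,0],[-16,1.5,0,0,0],[-22,1.5,0,0,0],[-26,1.5,0,0,0],[-28,1.5,0,0,0],[-30,1.5,0,0,0],[-30,1.5,0,0,0],[-30,1.5,0,0,0]]}}

```text
clock: 7.95
ee_pos: [0.462, 0.1515, 0.198]
eef_rot: [0.0, 0.105, 0.994, 0.0]
contact_force: [0.2, -0.6, -2.0]
width: 0.0096
grasp_force: 60.0
```

Call:
{"method": "move_arm", "body": {"motion": [[-1,0,0,0,0],[-2,0,0,0,0],[-3,0,0,0,0],[-4,0,0,0,0],[-4,0,0,0,0]]}}

```text
clock: 8.45
ee_pos: [0.4661, 0.1506, 0.1979]
eef_rot: [-0.0, 0.105, 0.994, -0.0]
contact_force: [-0.3, 0.2, -1.9]
width: 0.0095
grasp_force: 60.0
```

Call:
{"method": "move_arm", "body": {"motion": [[-1,0,0,0,0],[-2,0,0,0,0],[-3,0,0,0,0],[-4,0,0,0,0],[-4,0,0,0,0]]}}

```text
clock: 8.95
ee_pos: [0.47, 0.1498, 0.1979]
eef_rot: [-0.0, 0.105, 0.994, -0.0]
contact_force: [-0.0, 1.0, -2.0]
width: 0.0095
grasp_force: 60.0
```

Call:
{"method": "move_arm", "body": {"motion": [[-1,0,0,0,0],[-2,0,0,0,0],[-3,0,0,0,0],[-4,0,0,0,0],[-4,0,0,0,0]]}}

```text
clock: 9.45
ee_pos: [0.4738, 0.1489, 0.1979]
eef_rot: [-0.0, 0.105, 0.994, -0.0]
contact_force: [-2.9, -0.0, -1.1]
width: 0.0091
grasp_force: 60.0
```

Call:
{"method": "move_arm", "body": {"motion": [[-1,0,0,0,0],[-2,0,0,0,0],[-3,0,0,0,0],[-4,0,0,0,0],[-4,0,0,0,0]]}}

```text
clock: 9.95
ee_pos: [0.4777, 0.1481, 0.1979]
eef_rot: [-0.0, 0.105, 0.994, -0.0]
contact_force: [-2.4, 1.1, -1.0]
width: 0.0089
grasp_force: 60.0
```

Call:
{"method": "move_arm", "body": {"motion": [[-1,0,0,0,0],[-2,0,0,0,0],[-3,0,0,0,0],[-4,0,0,0,0],[-4,0,0,0,0]]}}

```text
clock: 10.45
ee_pos: [0.4817, 0.1472, 0.1978]
eef_rot: [-0.0, 0.105, 0.994, -0.0]
contact_force: [-3.7, 0.8, -2.0]
width: 0.0097
grasp_force: 60.0
```

Call:
{"method": "move_arm", "body": {"motion": [[-1,0,0,0,0],[-2,0,0,0,0],[-3,0,0,0,0],[-4,0,0,0,0],[-4,0,0,0,0]]}}

```text
clock: 10.95
ee_pos: [0.4856, 0.1464, 0.1978]
eef_rot: [-0.0, 0.105, 0.994, -0.0]
contact_force: [-4.7, 0.5, -3.8]
width: 0.0094
grasp_force: 60.0
```

Call:
{"method": "move_arm", "body": {"motion": [[-1,0,0,0,0],[-2,0,0,0,0],[-2,0,0,0,0]]}}

```text
clock: 11.25
ee_pos: [0.4876, 0.146, 0.1979]
eef_rot: [-0.0, 0.105, 0.994, -0.0]
contact_force: [-3.9, 1.5, -3.6]
width: 0.0096
grasp_force: 60.0
```

Call:
{"method": "move_arm", "body": {"motion": [[-1,0,0,0,0],[-2,0,0,0,0],[-2,0,0,0,0]]}}

```text
clock: 11.55
ee_pos: [0.4895, 0.1456, 0.1979]
eef_rot: [-0.0, 0.105, 0.994, -0.0]
contact_force: [-3.2, 2.2, -4.2]
width: 0.0092
grasp_force: 60.0
```

Call:
{"method": "move_arm", "body": {"motion": [[-0.5,0,0,0,0],[-1,0,0,0,0],[-1,0,0,0,0]]}}

```text
clock: 11.85
ee_pos: [0.4905, 0.1454, 0.1979]
eef_rot: [0.0, 0.105, 0.994, -0.0]
contact_force: [-4.7, 0.9, -4.1]
width: 0.0096
grasp_force: 60.0
```

Call:
{"method": "move_arm", "body": {"motion": [[-0.5,0,0,0,0],[-1,0,0,0,0],[-1,0,0,0,0]]}}

```text
clock: 12.15
ee_pos: [0.4914, 0.1452, 0.1979]
eef_rot: [-0.0, 0.105, 0.994, -0.0]
contact_force: [-4.0, 1.1, -3.8]
width: 0.0095
grasp_force: 60.0
```

Call:
{"method": "move_arm", "body": {"motion": [[-0.5,0,0,0,0],[-1,0,0,0,0],[-1,0,0,0,0]]}}

```text
clock: 12.45
ee_pos: [0.4924, 0.1449, 0.1979]
eef_rot: [-0.0, 0.105, 0.994, -0.0]
contact_force: [-4.1, 0.5, -4.6]
width: 0.0094
grasp_force: 60.0
```

Call:
{"method": "move_arm", "body": {"motion": [[0,0,2,0,0],[0,0,4,0,0],[0,0,6,0,0],[0,0,8,0,0],[0,0,10,0,0],[0,0,10,0,0]]}}

```text
clock: 13.05
ee_pos: [0.4925, 0.1449, 0.1879]
eef_rot: [0.0, 0.105, 0.994, -0.0]
contact_force: [1.2, -0.7, -1.9]
width: 0.0095
grasp_force: 60.0
```

Call:
{"method": "move_arm", "body": {"motion": [[0,0,2,0,0],[0,0,4,0,0],[0,0,6,0,0],[0,0,8,0,0],[0,0,8,0,0]]}}

```text
clock: 13.55
ee_pos: [0.4923, 0.145, 0.1796]
eef_rot: [-0.0, 0.105, 0.994, -0.0]
contact_force: [-0.2, -0.0, -1.9]
width: 0.0097
grasp_force: 60.0
```

Call:
{"method": "move_arm", "body": {"motion": [[0,0,1,0,0],[0,0,2,0,0],[0,0,2,0,0]]}}

```text
clock: 13.85
ee_pos: [0.4923, 0.1449, 0.1778]
eef_rot: [-0.0, 0.105, 0.994, -0.0]
contact_force: [-0.2, -0.1, -1.8]
width: 0.0092
grasp_force: 60.0
```

Call:
{"method": "move_arm", "body": {"motion": [[0,0,0.5,0,0],[0,0,1,0,0],[0,0,1,0,0]]}}

```text
clock: 14.15
ee_pos: [0.4924, 0.145, 0.1769]
eef_rot: [-0.0, 0.105, 0.994, -0.0]
contact_force: [-0.1, 0.1, -2.6]
width: 0.0096
grasp_force: 60.0
```

Call:
{"method": "move_arm", "body": {"motion": [[0,0,0.5,0,0],[0,0,1,0,0],[0,0,1,0,0]]}}

```text
clock: 14.45
ee_pos: [0.4925, 0.145, 0.1763]
eef_rot: [0.0, 0.105, 0.994, 0.0]
contact_force: [-0.5, -0.2, 1.8]
width: 0.0094
grasp_force: 60.0
```

```bash
python3 go.py .4895,.1453,.176; python3 - <<'E'
from h import *
s,im=shot('scene','s4')
z=cv2.resize(im[130:250,150:310],(800,600),interpolation=cv2.INTER_CUBIC)
cv2.imwrite('pics/z4.png',np.clip(z[:,:,::-1]*1.3,0,255).astype('uint8'))
E
```

```text
14.45 [0.4925 0.145  0.1763] [-0.52 -0.22  1.76] tool yaw 167.92 shift mm [ 3.  -0.3  0.3]
```

View pics/z4.png

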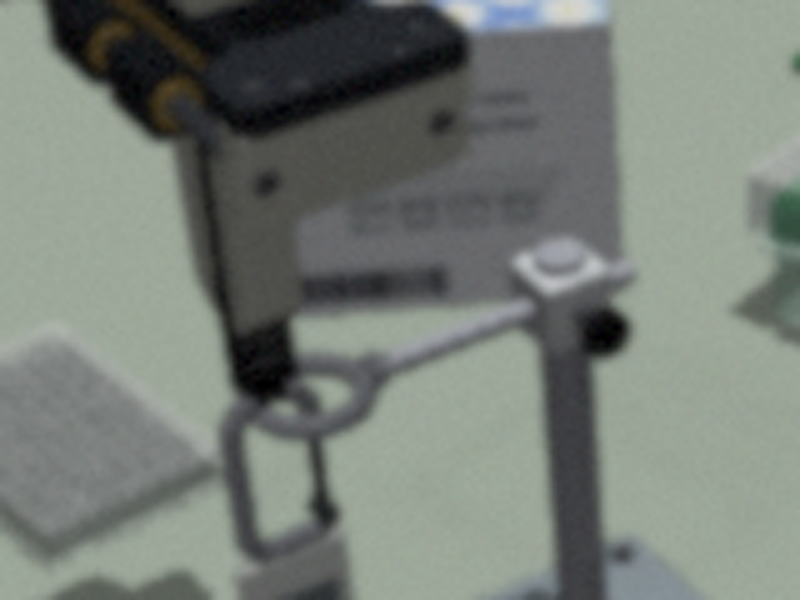

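The ring's near bar lies in the hook's arch, with the gate shut below it and the stand carrying the weight. Now I'll release.

Call:
{"method": "move_arm", "body": {"motion": [[0,0,0,0,0.1],[0,0,0,0,0.2],[0,0,0,0,0.3],[0,0,0,0,0.4],[0,0,0,0,0.5],[0,0,0,0,0.5],[0,0,0,0,0.5]], "newtons": 5}}

```text
clock: 15.2
ee_pos: [0.4924, 0.145, 0.1759]
eef_rot: [-0.0, 0.105, 0.994, 0.0]
contact_force: [0.1, 0.2, 0.6]
width: 0.046
grasp_force: 0.0
```

Call:
{"method": "move_arm", "body": {"motion": [[0,0,0,0,0.5],[0,0,0,0,0.5],[0,0,-5,0,0.5],[0,0,-20,0,0.5],[0,0,-50,0,0.5],[0,0,-90,0,0.5],[0,0,-120,0,0.5],[0,0,-120,0,0.5]]}}

```text
clock: 16.0
ee_pos: [0.4932, 0.1452, 0.3018]
eef_rot: [0.003, 0.105, 0.994, 0.001]
contact_force: [-0.3, 0.3, -0.1]
width: 0.0467
grasp_force: 0.0
```

Call:
{"method": "move_arm", "body": {"motion": [[0,0,0,0,0.5],[0,0,0,0,0.5],[0,0,0,0,0.5],[0,0,0,0,0.5],[0,0,0,0,0.5],[0,0,0,0,0.5],[0,0,0,0,0.5],[0,0,0,0,0.5]]}}

```text
clock: 16.8
ee_pos: [0.4924, 0.145, 0.2959]
eef_rot: [-0.0, 0.105, 0.994, -0.0]
contact_force: [0.0, -0.7, 0.8]
width: 0.0465
grasp_force: 0.0
```

```bash
python3 - <<'E'
from h import *
s,a=shot('scene','s5')
for i in range(10): s,b=shot('scene','s6')
d=cv2.absdiff(cv2.GaussianBlur(a,(5,5),0),cv2.GaussianBlur(b,(5,5),0))[150:300,150:310];print(s['clock'],d.max(),s['ee_pos'],s['width'],s['contact_force'])
z=cv2.resize(b[140:260,150:310],(800,600),interpolation=cv2.INTER_CUBIC)
cv2.imwrite('pics/z5.png',np.clip(z[:,:,::-1]*1.3,0,255).astype('uint8'))
E
```

```text
17.3 4 [0.49236881 0.14499277 0.29597517] 0.04640536303059857 [-0.02946421  0.18112302  0.42279094]
```

View pics/z5.png

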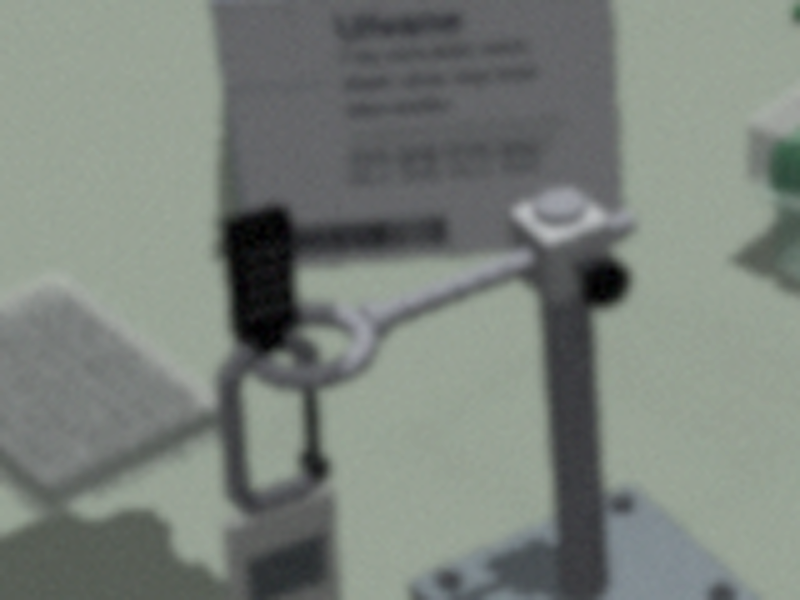

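The hook hangs upright and still on the ring with its gate shut, and the gripper is clear of it.

```bash
python3 -c "
from bench import r
print(r.sign_off())"
```

```text
the job is handed in; nothing more can be done
None
```

The snap hook hangs upright and still on the eye's ring with its gate shut and the arm clear of it; I handed the job in at about 17 s, and the hand-in call returned no verdict.

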